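# Open the key safe with its two number dials

## Robot

A 6-joint arm with a two-finger parallel gripper is mounted at the origin on the work surface. World frame = base frame: x ahead of the robot, y to its left, z up, the work surface at z = 0. Lengths are in m, angles in rad, forces in N, time in s.
With the tool pointing down it reaches from about 0.35 to 0.775 m from the base axis. Payload 5.5 kg.
Tool frame: the origin (TCP) lies where the fingers leave the gripper's body, on its centre line; the fingertips stand env.tip_reach ahead of it and the grasp point (between the pads) lies 54 mm ahead of it (env.tip_reach is the distance from the TCP to the fingertips, in m); z points along the fingers, y is the line along which they close (so a half turn about z gives the same grasp; the last joint's range is limited). The gripper opens to 85 mm and grips with 20 to 120 N. Pads are 22 mm wide; open, the fingers measure 114 mm over their backs; the gripper's body (76 mm by 85 mm) begins 54 mm behind the grasp point. The pads swing forward as they close: fully open they stand 13 mm farther back than shut.
Start: joints at [-1.242, 0.313, 0.046, 1.304, 0, 1.431], TCP at [0.26, -0.513, 0.304] pointing down, gripper open.
Joint ranges: [-2.76, 2.76], [-0.86, 1.69], [-1.03, 1.26], [-2.2, 2.34], [-1.47, 1.5], [-3.14, 3.14]. Speed limits (rad/s): [2.57, 2.57, 3.14, 3.14, 3.14, 3.14].

## Interface

Orientations are given as a unit quaternion [w, x, y, z].
In Python, from workcell import status, optics, hand_in, env gives the robot as it stands.
- The arm moves only by the shell command python3 -m handwheel 'ROWS' [FORCE]. ROWS is a JSON object whose one key "deltas" holds a list of rows, each a list of 5 numbers: the opening, from -1 (shut) to 1 (fully open), then the shift along the tool's x, y, z in units of 40 mm (1.0 is 40 mm), then the turn about the tool's z in units of 10 degrees (1.0 is 10 degrees). In form: {"deltas": [[jaw, x, y, z, roll], ...]}. A call has 1 to 20 rows; each row shifts and turns the commanded pose from where the row before left it, along the tool's axes as they then stand; what a row does not reach is not made up. A row lasts 1/8 s, in which the tool goes at most 62.5 mm and 10.7 degrees, less where a joint would pass 70% of its speed; a pose out of reach is approached as far as the arm can. A call is refused whole if a number of a shift passes 1 or a number of a turn 1, either way. A call with a gripper value outside its range is refused whole. The fingers move at their own pace and stop on an object; FORCE is the grip in N (left out, the last holds). Time passes only in rows, so rows that do not move let the fingers close. It gives the time, the measured TCP pose, the force, the opening and the grip force at its end, in the units of the state.
- status.get_state(): the state, without advancing time (a new reading comes with each control period).
- optics.read_camera(name): name is "scene" or "top"; returns a dict with "frame" (400x640x3 uint8, red, green, blue), "depth" (400x640 float32, m along the optical axis (not along the pixel's ray), 0 where there is no reading), "vfov" (degrees; the focal length in pixels is half the picture's height over the tangent of half this angle, whatever the lens; pixels are square), "cx", "cy" (the principal point, pixels), "k1" (the pictures are not rectified: a ray, as slopes to the right and down, at radius r is drawn at 1 + k1 r^2 times it, then the intrinsics apply), "origin" and "attitude" of the camera in the world. Camera axes: x right, y down, z forward; pixel columns grow to the right and rows downward; lengths in m; the calibration is good to about 2 mm. A picture is of the moment at which its call begins.
- hand_in(): hands the job in; it is judged then, once.
The state is a dict: "clock": time; "joint_pos": joint angles; "qvel": joint speeds; "tau": joint torques, N m; "tcp_pos": TCP position; "orientation": TCP orientation; "wrist_force": force on the tool from outside, world axes, zero at the start; "ft_torque": the same for the moment, N m; "finger_gap": finger opening in m; "grip_force": force on a finger pad.
Only numpy, scipy, OpenCV 4.12 (cv2) and the standard library are available. Lean on these libraries where they do the work, as an engineer would, in place of code of your own. Each camera call takes 0.05 s, during which the arm holds its last target. There are 200 camera calls.

## Task

Open the key safe on the hall table. First turn its left dial to two, then turn its right dial slowly clockwise: its code number is four, but its wheel has slipped and it now opens somewhere between three and five, so feel for the place where the lid springs ajar and stop there, before the dial comes up hard against the catch; never force the dials or the lid. Then slide the lid fully back by its handle, let go, and leave the other things where they stand.

Things in the scene. Friction and masses are not known exactly. Their poses are not given: they have to be found in the camera images.
- safe: grey steel key safe, fixed, 280 mm wide (y), 80 mm tall. Origin under it; it reaches from x = -145 mm (front, nearest the robot) to +170 mm. Deck with two dials: x -145 to -11 mm; behind it the sliding lid, then a fixed rear cover 76 mm high. Dial axes at x -72, y +65 (left) and -65 mm (right). Numbers 1-5 = groups of 1-5 white studs round each dial, at dial angles -1.2, -0.6, 0, 0.6, 1.2
- left_dial (a joint): left dial (safe's +y side), turning about the vertical, rad: 0 = pointer along the safe's +x (away from the robot), growing CLOCKWISE seen from above; stops at -1.4 and +1.4. Takes 0.05 N m, stays where left. Code 2 = -0.6, accepted about 0.1 rad either side. Starts between -0.05 and +0.8
- right_dial (a joint): right dial (safe's -y side), same senses. Its wheel has slipped: it opens at an unknown place C from +0.1 to +1.1. Starts between -0.32 and -0.12. Turned clockwise, 0.1 before C the catch slips in (may tug the dial forward), the lid springs ajar near C, and from C + 0.15 the dial is stopped. Catch and wheel bear 25 N (0.6 N m on the dial): 0.2 N m of resistance means stop
- left_grip (a point): point on the left dial's axis, 117 mm above the table, mid-height of its grip bar; turns with the dial. The bar is 42 mm long along its x (+x = pointer: dark line on top, white mark on the disc at that end), 14 mm thick along y, top 122 mm above the table, on a 44 mm disc 90 mm above the table. Below the deck hides its wheel, with a gate for the lid's catch 24 mm from the axis
- right_grip (a point): point on the right dial's axis, 117 mm above the table, mid-height of its grip bar; turns with the dial. The bar is 42 mm long along its x (+x = pointer: dark line on top, white mark on the disc at that end), 14 mm thick along y, top 122 mm above the table, on a 44 mm disc 90 mm above the table. Below the deck hides its wheel, with a gate for the lid's catch 24 mm from the axis
- lid (a joint): aluminium sliding lid, 99 x 272 mm, 85 mm above the table; opening in m along the safe's +x (away from the robot): 0 shut, 0.070 fully back at its stop. Locked while either dial is off its place. A 5 N spring, fading with travel, pushes it open; with both dials right it springs ajar to about 0.02 and stays there by friction. From there 2 to 8 N slide it back; it stays where left
- lid_grip (a point): point on the lid's handle, an upright black bar 70 mm long along the safe's y, 14 mm thick along x, top 121 mm above the table; the point is at its middle, 111 mm above the table, at safe x = +35 mm when shut; moves with the lid. Two catch rods under the deck, which enter the dials' wheels, belong to the lid
- mug: white mug, 80 mm wide, 90 mm tall, handle at its +y; bystander; origin under its centre
- flower_pot: small white pot of flowers, 76 mm wide, 100 mm tall; bystander; origin under its centre
- torch: black pocket torch lying along its x, 130 mm long, 38 mm thick; bystander; origin under its middle
- shoe_brush: wooden shoe brush lying bristles down, 150 x 50 x 38 mm, long along its x; bystander; origin under its middle
- polish_tin: flat round shoe-polish tin with a pale top, 72 mm wide, 28 mm tall; bystander; origin under its centre
- padlock: loose brass padlock lying flat, about 62 x 45 x 20 mm; bystander, not the lock of this task; origin under its brass block

How it is judged:
By the outcome, as a careful person would: the job done as asked, in the order asked, and still so for the second after the job is handed in, with the robot touching nothing.
It also fails if it takes over 64 s, if anything falls off the work surface, if the arm or the gripper's body presses on something with over 40 N, if the wrist force passes 120 N, or if a joint passes its speed limit or range.

## Working session

There is one attempt and no reset: what is moved stays moved. The work goes in short steps, Python scripts to look and compute and a shell command to move; the robot and the scene stay as the last step left them, time stands still between calls to the robot, and variables do not carry over. Pictures are saved under pics/ and viewed, at most 10 in all, crops included, and the job is handed in when it is done.

```bash
ls; mkdir -p pics; cat > h.py <<'E'
import numpy as np, cv2
from workcell import status, optics, env
from scipy.spatial.transform import Rotation as R
def cam(n):
    c=optics.read_camera(n); q=np.array(c['attitude'],float)
    c['R']=q if q.shape==(3,3) else R.from_quat(q[[1,2,3,0]]).as_matrix()
    h=c['frame'].shape[0]; c['f']=h/2/np.tan(np.radians(c['vfov'])/2)
    c['K']=np.array([[c['f'],0,c['cx']],[0,c['f'],c['cy']],[0,0,1]]); c['D']=np.array([c['k1'],0,0,0,0.]); return c
def rays(c,px):
    p=cv2.undistortPoints(np.array(px,float).reshape(-1,1,2),c['K'],c['D'])[:,0]
    return np.c_[p,np.ones(len(p))]
def at(c,px,z):   # intersect with height z
    d=rays(c,px)@c['R'].T; o=np.array(c['origin']); return o+d*((z-o[2])/d[:,2])[:,None]
def dep(c,px):
    px=np.array(px,int).reshape(-1,2); d=c['depth'][px[:,1],px[:,0]]
    return np.array(c['origin'])+(rays(c,px)*d[:,None])@c['R'].T
def cloud(c):
    v,u=np.mgrid[0:400,0:640]; return dep(c,np.c_[u.ravel(),v.ravel()]).reshape(400,640,3)
E
python3 - <<'E'
from h import *
for n in('scene','top'):
    c=cam(n); cv2.imwrite(f'pics/{n}0.png',c['frame'][:,:,::-1]); print(n,c['origin'],c['R'].round(3).tolist(),c['vfov'],c['k1'],(c['depth']>0).mean())
s=status.get_state(); print(s, env.tip_reach)
E
```

```text
pics
scene [1.24598691 0.34173808 1.06709422] [[-0.361, 0.749, -0.555], [0.933, 0.292, -0.213], [0.003, -0.594, -0.804]] 51.678751349002766 -0.017666018322527413 0.9961484375
top [0.44112907 0.08467318 1.31293704] [[-0.022, -0.995, 0.097], [-1.0, 0.022, 0.007], [-0.009, -0.097, -0.995]] 42.07149401937728 0.05511057382835705 0.9959375
{'clock': 0.1, 'joint_pos': array([-1.24162677e+00,  3.13935768e-01,  4.50951172e-02,  1.30358684e+00,
       -1.78249890e-05,  1.43119382e+00]), 'qvel': array([ 2.17157182e-04, -1.29856455e-03,  3.69800659e-03, -9.83392970e-05,
       -2.06285414e-03,  6.72950025e-04]), 'tau': array([ 1.34111739e-03, -4.81727672e+01,  2.99243224e+01,  1.27678344e-02,
       -1.59342875e-05,  2.39280058e-05]), 'tcp_pos': array([ 0.2596582 , -0.51266132,  0.30309301]), 'orientation': array([-8.11079472e-04,  9.72656792e-01,  2.32245776e-01, -8.60606967e-05]), 'wrist_force': array([ 0.63865985, -0.52299836,  0.20351067]), 'ft_torque': array([-0.04094425,  0.00361672, -0.05027828]), 'grip_force': 0.0, 'finger_gap': 0.08543265984538025} 0.0726
```

View pics/scene0.png

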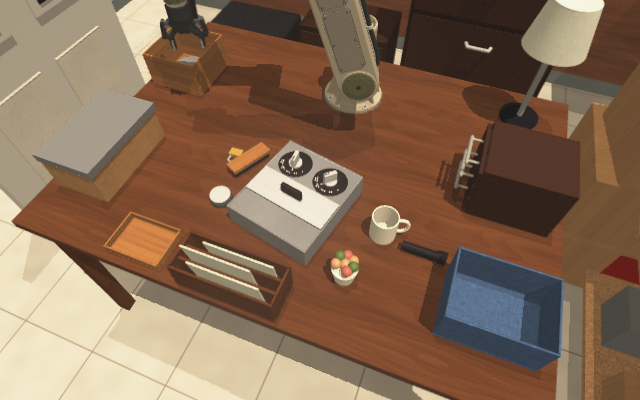

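View pics/top0.png

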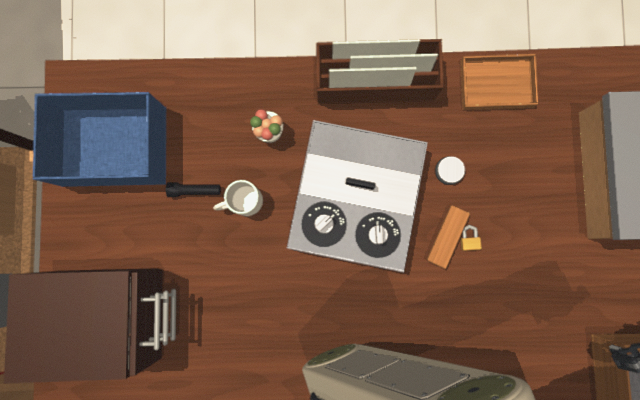

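The scene view shows the safe with its two dials towards the robot. The top view has the left dial at (324,223), the right at (378,235) and the handle at (360,184). The mug is at (243,198), and the brush and padlock are right of the safe at about (450,238) and (472,238). Next I measure from both views.

```bash
cat > meas.py <<'E'
from h import *
def bars(n,show=False):
    c=cam(n); P=cloud(c); f=c['frame'].astype(int); out=[]
    m=((P[...,2]>.108)&(P[...,2]<.13)&(P[...,0]>.3)&(P[...,0]<.75)&(abs(P[...,1])<.3)).astype(np.uint8)
    k,l,st,ce=cv2.connectedComponentsWithStats(m)
    for i in range(1,k):
        if st[i,4]<25: continue
        q=P[l==i]; q=q[q[:,2]>np.median(q[:,2])-.006]; mu=q.mean(0); w,v=np.linalg.eigh(np.cov(q[:,:2].T)); 
        rect=cv2.minAreaRect((q[:,:2]*1000).astype(np.float32))
        print(n,ce[i].round(1),st[i,4],'mean',mu.round(4),'med z',np.median(q[:,2]).round(4),'axis deg',np.degrees(np.arctan2(v[1,1],v[0,1])).round(1),'rect',np.round(rect[0],1),np.round(rect[1],1))
    return c
if __name__=='__main__':
    for n in('scene','top'):
        c=bars(n)
        if n=='top':
            cv2.imwrite('pics/topz.png',cv2.resize(c['frame'][115:275,280:440,::-1],None,fx=3.7,fy=3.7,interpolation=cv2.INTER_CUBIC))
            a=at(c,[[313,122],[427,143],[405,271],[288,249]],.078); print(a.round(3))
E
python3 meas.py
```

```text
scene [294.5 156.6] 65 mean [ 0.4817 -0.037   0.1192] med z 0.1199 axis deg -178.4 rect [478.6 -37.6] [45.8 14.2]
scene [329.6 174.7] 82 mean [0.5106 0.0888 0.1198] med z 0.1204 axis deg 134.3 rect [508.8  88.5] [15.4 43.4]
scene [290.9 189.2] 130 mean [0.6015 0.0032 0.1181] med z 0.1186 axis deg 77.1 rect [600.4   1.1] [70.  17.1]
top [360.4 182.5] 194 mean [0.5961 0.0031 0.1198] med z 0.1196 axis deg 77.2 rect [596.1   2.6] [69.2 14. ]
top [324.1 222.6] 110 mean [0.5048 0.0892 0.1213] med z 0.1215 axis deg 131.8 rect [504.9  89.2] [13.5 40.9]
top [379.3 233.7] 117 mean [ 0.4763 -0.0369  0.1209] med z 0.1208 axis deg 179.4 rect [476.3 -37. ] [41.4 14.1]
[[ 0.751  0.111  0.078]
 [ 0.693 -0.162  0.078]
 [ 0.39  -0.098  0.078]
 [ 0.447  0.176  0.078]]
```

View pics/topz.png

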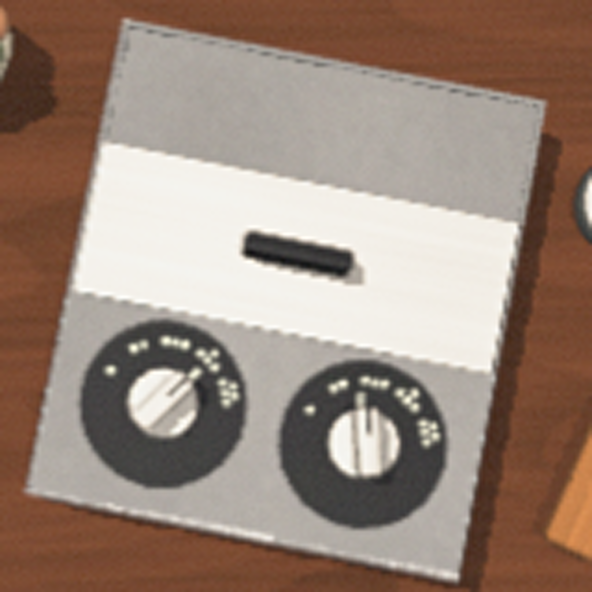

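The dials and handle are measured, with the safe's yaw about -12.7°. The left dial reads about +0.62 and the right about -0.21. I'll approach the left dial from above.

```bash
python3 -m handwheel '{"deltas": [[1,0.94,-0.82,0,0],[1,0.94,-0.82,0,0],[1,0.94,-0.82,0,0],[1,0.94,-0.82,0,0],[1,0.94,-0.82,0,0],[1,0.94,-0.82,0,0],[1,0.94,-0.82,0,0],[1,0.94,-0.82,0,0],[1,0.94,-0.82,0,0],[1,0.94,-0.82,0,0],[1,0.94,-0.82,0,0],[1,0.94,-0.82,0,0],[1,0.94,-0.82,0,0],[1,0,0,0,-1],[1,0,0,0,-1],[1,0,0,0,-1],[1,0,0,0,-1],[1,0,0,0,-1],[1,0,0,0,-1]]}' 20
python3 -m handwheel '{"deltas": [[1,0,0,0,-1],[1,0,0,0,-1],[1,0,0,0,-1],[1,0,0,0,-1],[1,0,0,0,-0.5],[1,0,0,0,0]]}' 20
cat > go.py <<'E'
from h import *; import sys
s=status.get_state(); q=s['orientation'][[1,2,3,0]]; M=R.from_quat(q).as_matrix()
h=np.degrees(np.arctan2(M[1,0],M[0,0]))
print('t',s['clock'],'tcp',s['tcp_pos'].round(4),'h',h.round(2),'tilt',M[:,2].round(3),'F',s['wrist_force'].round(2),'T',s['ft_torque'].round(3),'gap',round(s['finger_gap'],4),'g',s['grip_force'],'j6',s['joint_pos'][5].round(2))
if len(sys.argv)>3: print('tool units',((np.array(list(map(float,sys.argv[1:4])))-s['tcp_pos'])@M/.04).round(3), 'roll',[(h-float(a))/10 for a in sys.argv[4:5]])
E
python3 go.py .505 .089 .171 131.8
```

```text
clock: 2.58
tcp_pos: [0.5031, 0.0883, 0.3037]
orientation: [-0.0, 0.724, 0.69, -0.0]
wrist_force: [-0.2, 0.1, -0.4]
finger_gap: 0.0854
grip_force: 0.0
clock: 3.32
tcp_pos: [0.5031, 0.0882, 0.3037]
orientation: [-0.0, 0.408, 0.913, -0.0]
wrist_force: [-0.3, -0.8, 0.1]
finger_gap: 0.0858
grip_force: 0.0
t 3.325 tcp [0.5031 0.0882 0.3037] h 131.8 tilt [-0. -0. -1.] F [-0.28 -0.84  0.06] T [-0.013 -0.008 -0.005] gap 0.0858 g 0.0 j6 0.86
tool units [-0.018  0.049  3.318] roll [np.float64(0.00026979458367861755)]
```

```bash
python3 -m handwheel '{"deltas": [[1,-0.02,0.05,0.8,0],[1,0,0,0.8,0],[1,0,0,0.7,0],[1,0,0,0.6,0],[1,0,0,0.4,0],[1,0,0,0,0],[0,0,0,0,0],[-1,0,0,0,0],[-1,0,0,0,0],[-1,0,0,0,0],[-1,0,0,0,0],[-1,0,0,0,0]]}' 20; python3 go.py .505 .089 .171 131.8
```

```text
clock: 4.82
tcp_pos: [0.506, 0.0894, 0.1725]
orientation: [0.001, 0.408, 0.913, 0.001]
wrist_force: [2.3, 3.9, 3.5]
finger_gap: 0.0135
grip_force: 24.7
t 4.825 tcp [0.506  0.0894 0.1725] h 131.88 tilt [ 0.002  0.001 -1.   ] F [2.31 3.88 3.51] T [ 0.708 -0.341  0.021] gap 0.0135 g 24.656508564949036 j6 0.86
tool units [ 0.009 -0.025  0.036] roll [np.float64(0.008058814446971495)]
```

```bash
python3 -m handwheel '{"deltas": [[-1,0,0,0,-0.5],[-1,0,0,0,-0.5],[-1,0,0,0,-0.5],[-1,0,0,0,-0.5],[-1,0,0,0,-0.5],[-1,0,0,0,-0.5],[-1,0,0,0,-0.5]]}'; python3 go.py
python3 -m handwheel '{"deltas": [[-1,0,0,0,-0.5],[-1,0,0,0,-0.5],[-1,0,0,0,-0.5],[-1,0,0,0,-0.5],[-1,0,0,0,-0.5],[-1,0,0,0,-0.5],[-1,0,0,0,-0.5],[-1,0,0,0,0],[-1,0,0,0,0]]}'; python3 go.py .505 .089 .303 201.7
```

```text
clock: 5.7
tcp_pos: [0.5062, 0.0896, 0.1725]
orientation: [0.001, 0.113, 0.994, 0.001]
wrist_force: [3.9, 5.4, 3.1]
finger_gap: 0.0136
grip_force: 24.6
t 5.7 tcp [0.5062 0.0896 0.1725] h 167.05 tilt [ 0.002  0.002 -1.   ] F [3.9  5.37 3.1 ] T [ 0.928 -0.429 -0.072] gap 0.0136 g 24.5690256357193 j6 0.24
clock: 6.82
tcp_pos: [0.5062, 0.0899, 0.1725]
orientation: [0.001, -0.19, 0.982, 0.001]
wrist_force: [3.4, 5.9, 2.4]
finger_gap: 0.0136
grip_force: 24.6
t 6.825 tcp [0.5062 0.0899 0.1725] h -158.09 tilt [ 0.002  0.002 -1.   ] F [3.42 5.88 2.39] T [ 1.12  -0.513 -0.004] gap 0.0136 g 24.57404762506485 j6 -0.36
tool units [ 0.026 -0.006 -3.264] roll [np.float64(-35.978857400339436)]
```

```bash
python3 -m handwheel '{"deltas": [[0,0,0,0,0],[1,0,0,0,0],[1,0,0,0,0],[1,0,0,-0.5,0],[1,0,0,-0.8,0],[1,0,0,-0.8,0.75],[1,0,0,-0.5,0.75],[1,0,0,-0.4,0.75]]}'; python3 go.py .4775 -.0365 .24 179.4
```

```text
clock: 7.82
tcp_pos: [0.5052, 0.0888, 0.2928]
orientation: [0.0, 0.008, 1.0, -0.0]
wrist_force: [0.1, -0.2, -0.3]
finger_gap: 0.0853
grip_force: 0.0
t 7.825 tcp [0.5052 0.0888 0.2928] h 179.1 tilt [ 0.001 -0.    -1.   ] F [ 0.14 -0.18 -0.31] T [ 0.015 -0.012 -0.013] gap 0.0853 g 0.0 j6 0.03
tool units [ 0.645 -3.142  1.322] roll [np.float64(-0.030017872094018117)]
```

```bash
python3 -m handwheel '{"deltas": [[1,0.16,-0.8,0,0],[1,0.16,-0.8,0,0],[1,0.16,-0.8,0,0],[1,0.16,-0.74,0,0],[1,0,0,0,0],[1,0,0,0,0]]}'; python3 go.py .4775 -.0365 .171 179.4; python3 - <<'E'
import meas,cv2
for n in('scene','top'):
    c=meas.bars(n); f=c['frame'][:,:,::-1]
    f=f[115:275,280:440] if n=='top' else f[120:240,220:380]
    cv2.imwrite(f'pics/{n}2.png',cv2.resize(f,None,fx=3,fy=3,interpolation=cv2.INTER_CUBIC))
E
```

```text
clock: 8.57
tcp_pos: [0.4781, -0.0362, 0.2918]
orientation: [-0.0, 0.006, 1.0, 0.0]
wrist_force: [-0.2, 0.1, -0.9]
finger_gap: 0.0852
grip_force: 0.0
t 8.575 tcp [ 0.4781 -0.0362  0.2918] h 179.33 tilt [-0.  0. -1.] F [-0.19  0.08 -0.9 ] T [ 0.063 -0.005  0.002] gap 0.0852 g 0.0 j6 -0.23
tool units [ 0.015 -0.008  3.02 ] roll [np.float64(-0.006818410759112226)]
scene [294.5 156.5] 63 mean [ 0.4818 -0.0369  0.1197] med z 0.12 axis deg -178.6 rect [480.7 -37.6] [14.3 43.7]
scene [330.  174.7] 62 mean [0.5111 0.0901 0.1196] med z 0.1197 axis deg -159.0 rect [509.2  89.3] [40.3 12.1]
scene [290.8 189.3] 134 mean [0.6018 0.0031 0.118 ] med z 0.1186 axis deg 76.9 rect [600.2   1.6] [71.6 16.6]
top [360.8 182.4] 196 mean [0.5963 0.0023 0.1196] med z 0.1196 axis deg 77.0 rect [596.5   2.6] [69.  14.9]
top [324.  222.7] 108 mean [0.5047 0.0894 0.1208] med z 0.1206 axis deg -158.2 rect [505.1  89.5] [41.3 13.6]
```

View pics/scene2.png

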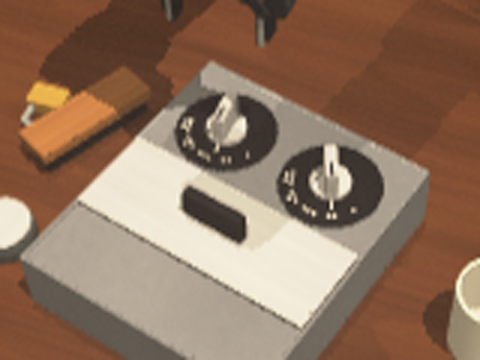

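The crop shows the left dial at (330,180), its pointer now at the second stud group; its axis measures 21.8° in the world, so the dial reads about -0.60. The right dial at (225,125) hasn't moved. I'll grip the right dial.

```bash
python3 -m handwheel '{"deltas": [[1,0,0,0.8,0],[1,0,0,0.8,0],[1,0,0,0.7,0],[1,0,0,0.4,0],[1,0,0,0.28,0],[1,0,0,0,0],[0,0,0,0,0],[-1,0,0,0,0],[-1,0,0,0,0],[-1,0,0,0,0],[-1,0,0,0,0],[-1,0,0,0,0]]}' 20; python3 go.py; python3 -m handwheel '{"deltas": [[-1,0,0,0,0.2],[-1,0,0,0,0.2],[-1,0,0,0,0.2],[-1,0,0,0,0.2],[-1,0,0,0,0.2]]}'; python3 go.py
```

```text
clock: 10.18
tcp_pos: [0.4784, -0.0367, 0.1731]
orientation: [0.0, 0.006, 1.0, -0.0]
wrist_force: [-0.9, -2.3, 3.3]
finger_gap: 0.0134
grip_force: 21.0
t 10.175 tcp [ 0.4784 -0.0367  0.1731] h 179.34 tilt [ 0.001 -0.001 -1.   ] F [-0.89 -2.34  3.3 ] T [-0.443  0.219 -0.029] gap 0.0134 g 20.97020834684372 j6 -0.23
clock: 10.8
tcp_pos: [0.4784, -0.0368, 0.173]
orientation: [0.0, 0.094, 0.996, -0.001]
wrist_force: [-1.7, -3.4, 6.0]
finger_gap: 0.0136
grip_force: 21.3
t 10.8 tcp [ 0.4784 -0.0368  0.173 ] h 169.21 tilt [ 0.    -0.001 -1.   ] F [-1.66 -3.35  6.01] T [-0.726  0.407  0.056] gap 0.0136 g 21.27730518579483 j6 -0.06
```

```bash
cat > chk.py <<'E'
from h import *; import sys
c=cam('scene'); P=cloud(c); d=P-[.598,.003,.12]; u=d@[.9755,-.22,0]; v=d@[.22,.9755,0]
m=(abs(P[...,2]-.117)<.008)&(u>-.03)&(u<.1)&(abs(v)<.045)&(c['frame'].max(2)<90)
s=status.get_state(); M=R.from_quat(s['orientation'][[1,2,3,0]]).as_matrix(); h=np.degrees(np.arctan2(M[1,0],M[0,0]))
tz=s['ft_torque'][2]; lid=np.median(u[m]) if m.sum()>20 else 9
print('t %.2f dial %.3f tz %.3f F %s lid %.4f n %d gap %.4f'%(s['clock'],np.radians(167.3-h),tz,s['wrist_force'].round(1),lid,m.sum(),s['finger_gap']))
sys.exit(0 if abs(tz)<.14 and lid<.009 else 1)
E
python3 chk.py && python3 -m handwheel '{"deltas": [[-1,0,0,0,0.2],[-1,0,0,0,0]]}' >/dev/null && python3 chk.py && python3 -m handwheel '{"deltas": [[-1,0,0,0,0.2],[-1,0,0,0,0]]}' >/dev/null && python3 chk.py && python3 -m handwheel '{"deltas": [[-1,0,0,0,0.2],[-1,0,0,0,0]]}' >/dev/null && python3 chk.py && python3 -m handwheel '{"deltas": [[-1,0,0,0,0.2],[-1,0,0,0,0]]}' >/dev/null && python3 chk.py && python3 -m handwheel '{"deltas": [[-1,0,0,0,0.2],[-1,0,0,0,0]]}' >/dev/null && python3 chk.py && python3 -m handwheel '{"deltas": [[-1,0,0,0,0.2],[-1,0,0,0,0]]}' >/dev/null && python3 chk.py
```

```text
t 10.85 dial -0.032 tz -0.031 F [-1.8 -4.6  5.6] lid 0.0052 n 122 gap 0.0139
t 11.15 dial 0.001 tz -0.092 F [-2.1 -3.1  5.2] lid 0.0051 n 121 gap 0.0135
t 11.45 dial 0.036 tz -0.077 F [-1.8 -3.9  4.9] lid 0.0054 n 121 gap 0.0135
t 11.75 dial 0.071 tz -0.040 F [-2.  -4.6  5.9] lid 0.0051 n 122 gap 0.0138
t 12.05 dial 0.106 tz -0.041 F [-2.3 -2.9  5.5] lid 0.0056 n 123 gap 0.0138
t 12.35 dial 0.141 tz -0.047 F [-1.4 -4.3  5.6] lid 0.0054 n 123 gap 0.0136
t 12.65 dial 0.176 tz -0.035 F [-2.1 -3.5  5.6] lid 0.0053 n 122 gap 0.0133
```

```bash
python3 -m handwheel '{"deltas": [[-1,0,0,0,0.2],[-1,0,0,0,0]]}' >/dev/null && python3 chk.py && python3 -m handwheel '{"deltas": [[-1,0,0,0,0.2],[-1,0,0,0,0]]}' >/dev/null && python3 chk.py && python3 -m handwheel '{"deltas": [[-1,0,0,0,0.2],[-1,0,0,0,0]]}' >/dev/null && python3 chk.py && python3 -m handwheel '{"deltas": [[-1,0,0,0,0.2],[-1,0,0,0,0]]}' >/dev/null && python3 chk.py && python3 -m handwheel '{"deltas": [[-1,0,0,0,0.2],[-1,0,0,0,0]]}' >/dev/null && python3 chk.py && python3 -m handwheel '{"deltas": [[-1,0,0,0,0.2],[-1,0,0,0,0]]}' >/dev/null && python3 chk.py && python3 -m handwheel '{"deltas": [[-1,0,0,0,0.2],[-1,0,0,0,0]]}' >/dev/null && python3 chk.py && python3 -m handwheel '{"deltas": [[-1,0,0,0,0.2],[-1,0,0,0,0]]}' >/dev/null && python3 chk.py && python3 -m handwheel '{"deltas": [[-1,0,0,0,0.2],[-1,0,0,0,0]]}' >/dev/null && python3 chk.py && python3 -m handwheel '{"deltas": [[-1,0,0,0,0.2],[-1,0,0,0,0]]}' >/dev/null && python3 chk.py && python3 -m handwheel '{"deltas": [[-1,0,0,0,0.2],[-1,0,0,0,0]]}' >/dev/null && python3 chk.py && python3 -m handwheel '{"deltas": [[-1,0,0,0,0.2],[-1,0,0,0,0]]}' >/dev/null && python3 chk.py
```

```text
t 12.95 dial 0.210 tz -0.092 F [-2.  -4.3  5.1] lid 0.0050 n 124 gap 0.0135
t 13.25 dial 0.245 tz -0.006 F [-2.  -4.6  5.4] lid 0.0053 n 123 gap 0.0134
t 13.55 dial 0.280 tz -0.058 F [-2.3 -5.1  5.9] lid 0.0051 n 122 gap 0.0136
t 13.85 dial 0.315 tz -0.053 F [-2.7 -4.5  5.2] lid 0.0059 n 122 gap 0.0131
t 14.15 dial 0.350 tz -0.057 F [-2.2 -4.7  5.8] lid 0.0054 n 119 gap 0.0135
t 14.45 dial 0.385 tz 0.031 F [-2.7 -4.8  5.4] lid 0.0062 n 124 gap 0.0137
t 14.75 dial 0.420 tz -0.068 F [-2.6 -4.9  4.9] lid 0.0052 n 123 gap 0.0138
t 15.05 dial 0.455 tz -0.028 F [-1.7 -5.3  5.7] lid 0.0051 n 123 gap 0.0137
t 15.35 dial 0.490 tz -0.120 F [-2.3 -5.6  6. ] lid 0.0052 n 119 gap 0.0132
t 15.65 dial 0.525 tz -0.002 F [-2.8 -5.   5.9] lid 0.0056 n 126 gap 0.0137
t 15.95 dial 0.560 tz -0.060 F [-1.6 -5.6  5.8] lid 0.0050 n 125 gap 0.0132
t 16.25 dial 0.595 tz -0.018 F [-2.4 -5.6  5.5] lid 0.0053 n 121 gap 0.0134
```

```bash
python3 -m handwheel '{"deltas": [[-1,0,0,0,0.2],[-1,0,0,0,0]]}' >/dev/null && python3 chk.py && python3 -m handwheel '{"deltas": [[-1,0,0,0,0.2],[-1,0,0,0,0]]}' >/dev/null && python3 chk.py && python3 -m handwheel '{"deltas": [[-1,0,0,0,0.2],[-1,0,0,0,0]]}' >/dev/null && python3 chk.py && python3 -m handwheel '{"deltas": [[-1,0,0,0,0.2],[-1,0,0,0,0]]}' >/dev/null && python3 chk.py && python3 -m handwheel '{"deltas": [[-1,0,0,0,0.2],[-1,0,0,0,0]]}' >/dev/null && python3 chk.py && python3 -m handwheel '{"deltas": [[-1,0,0,0,0.2],[-1,0,0,0,0]]}' >/dev/null && python3 chk.py && python3 -m handwheel '{"deltas": [[-1,0,0,0,0.2],[-1,0,0,0,0]]}' >/dev/null && python3 chk.py && python3 -m handwheel '{"deltas": [[-1,0,0,0,0.2],[-1,0,0,0,0]]}' >/dev/null && python3 chk.py && python3 -m handwheel '{"deltas": [[-1,0,0,0,0.2],[-1,0,0,0,0]]}' >/dev/null && python3 chk.py && python3 -m handwheel '{"deltas": [[-1,0,0,0,0.2],[-1,0,0,0,0]]}' >/dev/null && python3 chk.py && python3 -m handwheel '{"deltas": [[-1,0,0,0,0.2],[-1,0,0,0,0]]}' >/dev/null && python3 chk.py && python3 -m handwheel '{"deltas": [[-1,0,0,0,0.2],[-1,0,0,0,0]]}' >/dev/null && python3 chk.py
```

```text
t 16.55 dial 0.630 tz -0.032 F [-3.2 -5.2  5.1] lid 0.0055 n 127 gap 0.0135
t 16.85 dial 0.665 tz -0.004 F [-3.7 -5.7  5.5] lid 0.0056 n 120 gap 0.0138
t 17.15 dial 0.699 tz -0.033 F [-3.4 -5.7  6.5] lid 0.0054 n 121 gap 0.0136
t 17.45 dial 0.734 tz -0.066 F [-3.  -6.2  6.1] lid 0.0050 n 122 gap 0.0138
t 17.75 dial 0.769 tz -0.084 F [-2.3 -6.   5.8] lid 0.0059 n 121 gap 0.0138
t 18.05 dial 0.804 tz -0.051 F [-3.3 -6.1  5.9] lid 0.0067 n 123 gap 0.0136
t 18.35 dial 0.839 tz -0.112 F [-3.1 -5.5  4.8] lid 0.0071 n 122 gap 0.0135
t 18.65 dial 0.874 tz -0.126 F [-4.  -6.8  7. ] lid 0.0087 n 124 gap 0.0137
t 18.95 dial 0.909 tz -0.092 F [-4.2 -6.1  6.4] lid 0.0101 n 127 gap 0.0131
```

The lid has begun to creep, so the catch is slipping in. I'll continue in finer steps.

```bash
sed -i 's/abs(tz)<.14 and lid<.009/-.25<tz<.11 and lid<.017/' chk.py; python3 chk.py && python3 -m handwheel '{"deltas": [[-1,0,0,0,0.1],[-1,0,0,0,0]]}' >/dev/null && python3 chk.py && python3 -m handwheel '{"deltas": [[-1,0,0,0,0.1],[-1,0,0,0,0]]}' >/dev/null && python3 chk.py && python3 -m handwheel '{"deltas": [[-1,0,0,0,0.1],[-1,0,0,0,0]]}' >/dev/null && python3 chk.py && python3 -m handwheel '{"deltas": [[-1,0,0,0,0.1],[-1,0,0,0,0]]}' >/dev/null && python3 chk.py
```

```text
t 19.00 dial 0.909 tz -0.112 F [-3.4 -6.5  6. ] lid 0.0098 n 128 gap 0.0137
t 19.30 dial 0.926 tz -0.026 F [-3.1 -5.8  7.6] lid 0.0125 n 121 gap 0.0137
t 19.60 dial 0.944 tz -0.024 F [-2.6 -5.8  6.6] lid 0.0185 n 121 gap 0.0138
```

```bash
python3 -m handwheel '{"deltas": [[-1,0,0,0,0],[-1,0,0,0,0],[-1,0,0,0,0]]}' >/dev/null; python3 chk.py
```

```text
t 20.02 dial 0.944 tz -0.058 F [-3.2 -6.1  6.5] lid 0.0232 n 118 gap 0.0133
```

The lid is ajar at about 18 mm, so I stop the dial here and release. I'll lift and line up with the handle.

```bash
python3 -m handwheel '{"deltas": [[0,0,0,0,0],[1,0,0,0,0],[1,0,0,0,0],[1,0,0,-0.5,0],[1,0,0,-0.8,0],[1,0,0,-0.5,0.9],[1,0,0,0,0.9],[1,0,0,0,0.9],[1,0,0,0,0.87],[1,0,0,0,0]]}' ; python3 go.py .615 -.001 .165 77.3; python3 - <<'E'
import meas
for n in('scene','top'): meas.bars(n)
E
```

```text
clock: 21.28
tcp_pos: [0.4782, -0.0361, 0.2445]
orientation: [-0.0, 0.778, 0.628, 0.0]
wrist_force: [0.8, 0.6, 0.3]
finger_gap: 0.0855
grip_force: 0.0
t 21.275 tcp [ 0.4782 -0.0361  0.2445] h 77.76 tilt [-0.  0. -1.] F [0.8  0.65 0.26] T [-0.006 -0.011 -0.029] gap 0.0855 g 0.0 j6 1.54
tool units [1.583 3.157 1.988] roll [np.float64(0.04572048320117972)]
scene [294.6 156.5] 81 mean [ 0.4819 -0.0376  0.1192] med z 0.1196 axis deg 115.1 rect [480.7 -37.6] [15.  40.2]
scene [330.  174.7] 62 mean [0.5104 0.0899 0.1202] med z 0.1201 axis deg -158.8 rect [508.3  89. ] [43.4 12.1]
scene [286.6 194.3] 136 mean [ 0.6225 -0.0014  0.1185] med z 0.1188 axis deg 77.1 rect [620.9  -2.3] [68.7 16. ]
top [362.3 173.5] 197 mean [ 0.6171 -0.0017  0.1195] med z 0.1196 axis deg 77.5 rect [617.4  -2.2] [69.3 14.5]
top [324.  222.8] 108 mean [0.5047 0.0893 0.1208] med z 0.1209 axis deg -158.6 rect [505.1  89.6] [41.3 13.6]
```

```bash
python3 -m handwheel '{"deltas": [[1,0.4,0.8,0,0],[1,0.4,0.8,0,0],[1,0.4,0.8,0,0],[1,0.38,0.83,0,0],[1,0,0,0.6,0],[1,0,0,0.6,0],[1,0,0,0.5,0],[1,0,0,0.2,0],[1,0,0,0,0],[0,0,0,0,0],[-1,0,0,0,0],[-1,0,0,0,0],[-1,0,0,0,0],[-1,0,0,0,0],[-1,0,0,0,0]]}' 20; python3 go.py
```

```text
clock: 23.25
tcp_pos: [0.6184, -0.0023, 0.1691]
orientation: [0.0, 0.779, 0.627, 0.0]
wrist_force: [0.9, -0.3, 2.1]
finger_gap: 0.0138
grip_force: 24.2
t 23.25 tcp [ 0.6184 -0.0023  0.1691] h 77.65 tilt [ 0.001 -0.    -1.   ] F [ 0.93 -0.34  2.08] T [-0.014 -0.175 -0.178] gap 0.0138 g 24.191222190856934 j6 1.65
```

```bash
python3 -m handwheel '{"deltas": [[-1,0,0.1,0,0],[-1,0,0.1,0,0],[-1,0,0.1,0,0],[-1,0,0.1,0,0],[-1,0,0.1,0,0]]}'; python3 -m handwheel '{"deltas": [[-1,0,0.1,0,0],[-1,0,0.1,0,0],[-1,0,0.1,0,0],[-1,0,0.1,0,0],[-1,0,0.1,0,0],[-1,0,0.1,0,0],[-1,0,0,0,0]]}'; python3 go.py
```

```text
clock: 23.88
tcp_pos: [0.6376, -0.0066, 0.1691]
orientation: [0.0, 0.779, 0.627, -0.0]
wrist_force: [-1.3, -0.2, 5.5]
finger_gap: 0.0133
grip_force: 24.8
clock: 24.75
tcp_pos: [0.6612, -0.0119, 0.1691]
orientation: [0.0, 0.779, 0.627, -0.0]
wrist_force: [-1.8, -0.4, 5.9]
finger_gap: 0.0138
grip_force: 24.7
t 24.75 tcp [ 0.6612 -0.0119  0.1691] h 77.65 tilt [ 0. -0. -1.] F [-1.8  -0.38  5.87] T [-0.081  0.351 -0.174] gap 0.0138 g 24.69227135181427 j6 1.65
```

Moved 44 mm. The stop is about 5 mm on, so I creep until the force rises.

```bash
cat > f.py <<'E'
from h import *; import sys
s=status.get_state(); F=s['wrist_force']@[.9755,-.22,0]; print('Fx %.1f'%F,s['tcp_pos'].round(4)); sys.exit(0 if F>-9 else 1)
E
python3 f.py && python3 -m handwheel '{"deltas": [[-1,0,0.04,0,0],[-1,0,0,0,0]]}' >/dev/null && python3 f.py && python3 -m handwheel '{"deltas": [[-1,0,0.04,0,0],[-1,0,0,0,0]]}' >/dev/null && python3 f.py && python3 -m handwheel '{"deltas": [[-1,0,0.03,0,0],[-1,0,0,0,0]]}' >/dev/null && python3 f.py && python3 -m handwheel '{"deltas": [[-1,0,0.03,0,0],[-1,0,0,0,0]]}' >/dev/null && python3 f.py && python3 -m handwheel '{"deltas": [[-1,0,0.03,0,0],[-1,0,0,0,0]]}' >/dev/null && python3 f.py && python3 -m handwheel '{"deltas": [[-1,0,0.03,0,0],[-1,0,0,0,0]]}' >/dev/null && python3 f.py
```

```text
Fx -1.7 [ 0.6612 -0.0119  0.1691]
Fx -2.0 [ 0.6625 -0.0121  0.1691]
Fx -2.9 [ 0.664  -0.0125  0.1691]
Fx -4.1 [ 0.6644 -0.0126  0.1691]
Fx -8.8 [ 0.6645 -0.0126  0.1691]
Fx -12.4 [ 0.6647 -0.0126  0.169 ]
```

```bash
python3 -m handwheel '{"deltas": [[-1,0,-0.05,0,0],[0,0,0,0,0],[1,0,0,0,0],[1,0,0,0,0],[1,0,0,0,0],[1,0,0,-0.5,0],[1,0,0,-0.8,0],[1,0,0,-0.8,0],[1,0,-0.9,-0.5,0],[1,0,-0.9,0,0],[1,0,-0.9,0,0],[1,0,-0.9,0,0],[1,0,-0.9,0,0],[1,0,0,0,0],[1,0,0,0,0]]}'; python3 go.py; python3 - <<'E'
import meas,cv2
for n in('scene','top'):
    c=meas.bars(n); cv2.imwrite(f'pics/{n}3.png',c['frame'][:,:,::-1])
E
```

```text
clock: 27.88
tcp_pos: [0.4905, 0.0257, 0.2731]
orientation: [0.001, 0.779, 0.627, 0.001]
wrist_force: [-0.0, -1.0, 0.5]
finger_gap: 0.0853
grip_force: 0.0
t 27.875 tcp [0.4905 0.0257 0.2731] h 77.66 tilt [ 0.002 -0.    -1.   ] F [-0.01 -1.04  0.45] T [-0.014 -0.034 -0.058] gap 0.0853 g 0.0 j6 1.68
scene [294.4 156.5] 79 mean [ 0.4818 -0.0372  0.119 ] med z 0.1196 axis deg 115.7 rect [481.  -37.5] [14.9 40.4]
scene [330.  174.7] 62 mean [0.5107 0.09   0.1196] med z 0.1198 axis deg -159.2 rect [509.9  89.6] [39.5 12.1]
scene [276.7 205.4] 136 mean [ 0.6685 -0.0112  0.1186] med z 0.1186 axis deg 77.4 rect [666.7 -12.3] [69.  15.7]
top [366.3 154. ] 198 mean [ 0.6625 -0.0128  0.1198] med z 0.1197 axis deg 77.2 rect [662.9 -12.4] [69.2 14.6]
top [324.  222.7] 109 mean [0.505  0.0894 0.1211] med z 0.121 axis deg -158.0 rect [505.1  89.6] [41.4 13.6]
```

View pics/scene3.png

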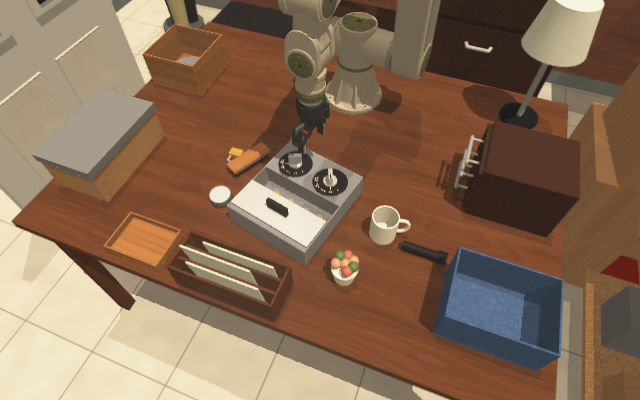

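The picture shows the lid back with its handle at (277,206). The dials stay at (294,157) and (330,175), and the mug, flower pot, torch, tin, brush and padlock are where they were. The gripper is clear, so I hand in.

```bash
python3 -c "
from workcell import hand_in
print(hand_in())"
```

```text
the job is handed in; nothing more can be done
None
```

The key safe is open and handed in: left dial at two (about -0.60), right dial stopped where the lid sprang ajar (about +0.94), lid against its rear stop (68–69 mm by camera, nominal 70), gripper clear, and the other things look unmoved.

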